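# Mount the price sign on the counter turntable

## Robot

A 6-joint arm with a two-finger parallel gripper is mounted at the origin on the work surface. World frame = base frame: x ahead of the robot, y to its left, z up, the work surface at z = 0. Lengths are in mm, angles in rad, forces in N, time in s.
With the tool pointing down it reaches from about 350 to 725 mm from the base axis. Payload 4.3 kg.
Tool frame: the origin (TCP) lies at the very end of the fingers, on their centre line; the grasp point (between the pads) lies 19 mm behind it; z points along the fingers, y is the direction in which the jaws open and shut (so a half turn about z gives the same grasp; the last joint's range is limited). The gripper opens to 85 mm and grips with 20 to 120 N. Pads are 22 mm wide; open, the fingers measure 114 mm over their backs; the gripper's body (76 mm by 85 mm) begins 54 mm behind the grasp point. The pads swing forward as they close: fully open they stand 13 mm farther back than shut.
Start: joints at [1.101, 0.377, 0.081, 1.274, 0, 1.46], TCP at [202.459, 538.217, 231.329] pointing down, gripper open.
Joint ranges: [-2.72, 2.72], [-0.84, 1.66], [-1.02, 1.22], [-1.77, 2.12], [-1.37, 1.28], [-3.14, 3.14]. Speed limits (rad/s): [2.57, 2.57, 3.14, 3.14, 3.14, 3.14].

## Interface

Orientations are given as a unit quaternion [w, x, y, z].
In Python, from workcell import manip gives the robot as it stands.
- The arm moves only by the tool play_rows, never from a script. Its arguments are lists of equal length, an entry for each row: "jaw": the opening, from 0 (shut) to 1 (fully open); "xyz": the shift along the tool's x, y, z in m, a list of three; "angular": the turn, a rotation vector about the tool's x, y, z in rad, a list of three. In form: {"jaw": [jaw, ...], "xyz": [[x, y, z], ...], "angular": [[ax, ay, az], ...]}. A call has exactly 10 rows; each row is the pose to reach, as a shift and turn from the pose measured when the call began, along the tool's axes at that moment; what a row does not reach only later rows make up. A row lasts 1/10 s, in which the tool goes at most 50 mm and 8.59 degrees, less where a joint would pass 70% of its speed; a pose out of reach is approached as far as the arm can. A call with a gripper value outside its range is refused whole. The fingers move at their own pace and stop on an object; "force" is the grip in N (left out, the last holds). Time passes only in rows, so rows that repeat a pose let the fingers close, or fill a call up. It gives the time, the measured TCP pose, the force and the opening at its end, in the units of the state.
- manip.get_state(): the state, without advancing time (a new reading comes with each control period).
- manip.read_camera(name): name is "scene" or "top"; returns the picture (384x512x3 uint8, blue, green, red); there is no depth.
- manip.camera_params(name): a dict with "mtx" (3x3 intrinsics, pixels), "k1" (the pictures are not rectified: a ray, as slopes to the right and down, at radius r is drawn at 1 + k1 r^2 times it, then the intrinsics apply), "R" (3x3) and "t" (3): a world point X has camera coordinates R X + t. Camera axes: x right, y down, z forward; pixel columns grow to the right and rows downward; lengths in mm; the calibration is good to about 2 mm. A picture is of the moment at which its call begins. camera_params takes no time and is no camera call.
- manip.hand_in(): hands the job in, once; it reports no verdict.
The state is a dict: "time": time; "joint_pos": joint angles; "joint_velocities": joint speeds; "tau": joint torques, N m; "ee_pos": TCP position; "ee_rot": TCP orientation; "wrist_force": force on the tool from outside, world axes, zero at the start; "moment": the same for the moment, N m; "gripper_width": opening from 0.0 (shut) to 1.0 (fully open).
Only numpy, scipy, OpenCV 4.12 (cv2) and the standard library are available. Lean on these libraries where they do the work, as an engineer would, in place of code of your own. Each camera call takes 0.05 s, during which the arm holds its last target. There are 200 camera calls.

## Task

Take the double-sided price sign out of its wooden storage block and fit its flat steel post into the oblong hole of the counter turntable, turning it by feel, never forcing it, until it drops in and its disc sits flat on the hub. Then, with the sign fully home, turn it together with the stiff hub until the card is parallel to the blue stripe on the turntable's foot (either face may point to the stripe), and let go. Leave the jar, the tin and the carton where they are.

Things in the scene. Friction and masses are not known exactly. Their poses are not given: they have to be found in the camera images.
- sign: Price sign, about 0.22 kg, upright. Flat steel post 12 mm (x) by 20 mm (y), 45 mm long (lowest 3 mm stepped to 10.5 x 18.5 mm); black disc 80 mm across, 45 to 53 mm above the foot; white card block with orange band, 16 mm thick (x) by 70 mm wide (y), 53 to 113 mm above the foot: grip across its 16 mm from above. Origin: centre of the post's foot; z up, x normal to the card.
- flange (a point): Point on the sign's axis at the underside of its disc, 45 mm above the post's foot; rests on the hub top when fully home. The post enters the hole within about 5 degrees of a match (same after half a turn); its stepped foot alone already dips 3 mm within 10 to 14 degrees.
- stand: Wooden storage block, fixed to the counter, 92 x 92 mm, 55 mm high, with a 42 x 42 mm hole. The sign's post hangs free in the hole and the disc lies loose on its top. Origin: centre of its underside.
- base: Turntable, fixed to the counter. Black square foot 130 x 130 x 14 mm, blue stripe along its -x edge (stripe runs along y). On it a hub turns about the central vertical axis: aluminium disc 116 mm across, 14 to 22 mm high, under a white block 56 x 56 mm, 22 to 72 mm high, with an oblong hole. Origin: centre of the foot's underside, z up; this frame does not turn with the hub.
- socket (a point): Centre of the hole's mouth, 72 mm up, axes as the foot's. Hole 14 x 22 mm, 50 mm deep. The hub's angle is NOT measured: the hole's long side starts 20 to 110 degrees anticlockwise, seen from above, of the foot's y (same after half a turn): see it or find it by feel. The hub is stiff (0.15 N m), stays where left, turns at least 100 degrees either way from its start.
- jar: Bystander: amber jar, 60 mm across, 75 mm high. Origin: centre of the underside.
- tin: Bystander: red tin, 48 mm across, 35 mm high. Origin: centre of the underside.
- carton: Bystander: white and blue carton 50 x 70 x 45 mm. Origin: centre of the underside.
Mind the look-alikes: they are no part of the job. What is shaped like the sign but red is not meant.

How it is judged (in metres and radians):
On the way, in this order (a step that is already met when the one before it is completed fails the run):
1. the sign is lifted clear of the storage block (z of flange in the frame of stand above 0.09 m), for 0.1 s.
2. the post is fully home in the hole: disc flat on the hub (z of flange in the frame of socket between -0.0025 and 0.0025 m and horizontal distance between flange and socket below 0.004 m and angle between sign's own z axis and vertical below 0.05 rad), for 0.2 s.
At the end, for the whole second after the job is handed in: The sign is released and at rest with its disc flat on the hub (within 2.5 mm in height, 4 mm sideways, upright within 0.05 rad) and its card parallel to the foot's blue stripe within 0.12 rad, either way round; bystanders within 20 mm of their starts and upright (all of step 2 and angle between the x axis of sign and the x axis of base, either way round below 0.12 rad and linear speed of sign below 0.02 m/s and contact force between the fingers and sign below 0.1 N); the robot touches nothing.
It fails at once if the sign is forced: more than 30 N between it and the turntable (hub or foot) while its disc is still off the hub (contact force between sign and base above 30 N and z of flange in the frame of socket above 0.006 m).
It fails at once if the sign is rammed: more than 100 N between it and the turntable at any time (contact force between sign and base above 100 N).
It fails at once if the jar, tin or carton is shifted by more than 20 mm or knocked over (distance of any of jar, tin, carton from where it was at the start of the episode above 0.02 m or angle between any of jar, tin, carton's own z axis and vertical above 0.3 rad).
It fails at once if the sign is toppled (angle between sign's own z axis and vertical above 0.6 rad).
It also fails if it takes over 72 s, if anything falls off the work surface, if the arm or the gripper's body presses on something with over 40 N, if the wrist force passes 120 N, or if a joint passes its speed limit or range.

## Working session

There is one attempt and no reset: what is moved stays moved. The work goes in short steps, Python scripts to look and compute and a tool call to move; the robot and the scene stay as the last step left them, time stands still between calls to the robot, and variables do not carry over. Pictures are saved under pics/ and viewed, about 8 in all and at most 12, crops included, and the job is handed in when it is done.

Besides the shell and the picture viewer there is one more tool, called after "Emit:" by a JSON object that holds its "name" and its "arguments", one argument or row to a line. play_rows: Moves the arm, as the interface text tells. Its arguments: {"type":"object","properties":{"jaw":{"type":"array"},"xyz":{"type":"array"},"angular":{"type":"array"},"force":{"type":"number"}},"required":["jaw","xyz","angular"]}

```bash
mkdir -p pics
cat > h.py <<'E'
import numpy as np, cv2
from workcell import manip
def cam(n):
    p=manip.camera_params(n); return {k:np.array(v,float) for k,v in p.items()}
def ray(p,uv):
    d=np.array([-p['k1'],0,0,0]) # placeholder
    q=cv2.undistortPoints(np.array([[uv]],float),p['mtx'],np.array([float(p['k1']),0,0,0]))[0,0]
    v=p['R'].T@np.array([q[0],q[1],1.]); return -p['R'].T@p['t'], v/np.linalg.norm(v)
def plane(p,uv,z):
    c,v=ray(p,uv); return c+v*(z-c[2])/v[2]
def two(p1,a,p2,b):
    c1,v1=ray(p1,a);c2,v2=ray(p2,b)
    s=np.linalg.lstsq(np.c_[v1,-v2],c2-c1,rcond=None)[0]
    A=c1+s[0]*v1;B=c2+s[1]*v2; return (A+B)/2,np.linalg.norm(A-B)
def proj(p,X):
    x=p['R']@np.array(X,float)+p['t']; s=x[:2]/x[2]; s=s*(1+p['k1']*(s@s))
    return (p['mtx']@np.r_[s,1])[:2]
E
python3 - <<'E'
from h import *
for n in ('scene','top'):
    im=manip.read_camera(n); cv2.imwrite(f'pics/{n}0.png',im)
    p=cam(n); print(n,p['mtx'].round(1).tolist(),p['k1'],p['R'].round(3).tolist(),p['t'].round(1), (-p['R'].T@p['t']).round(0))
    cv2.imwrite(f'pics/{n}0b.png',cv2.resize(im,(800,600),interpolation=cv2.INTER_CUBIC))
print(manip.get_state())
E
```

```text
scene [[362.5, 0.0, 252.6], [0.0, 362.5, 191.6], [0.0, 0.0, 1.0]] -0.041360735840908054 [[0.268, 0.963, -0.002], [0.8, -0.224, -0.557], [-0.537, 0.148, -0.831]] [ -34.6 -429.9 1277.2] [1039. -252.  822.]
top [[414.5, 0.0, 254.4], [0.0, 414.5, 193.6], [0.0, 0.0, 1.0]] -0.04291656897130906 [[0.023, -1.0, 0.021], [-0.985, -0.026, -0.17], [0.17, -0.016, -0.985]] [-117.5  582.6  986.2] [ 409.  -86. 1073.]
{'time': 0.1, 'joint_pos': array([ 1.10072557e+00,  3.78021300e-01,  7.97891336e-02,  1.27440048e+00,
       -2.76909343e-06,  1.46048810e+00]), 'joint_velocities': array([-0.00112414, -0.00172268,  0.00431607, -0.00089441, -0.00074273,
       -0.0002598 ]), 'tau': array([ 1.73970711e-03, -4.64693320e+01,  2.70582479e+01,  1.20480603e-02,
       -9.84702206e-05, -2.22419800e-06]), 'ee_pos': array([202.16698964, 537.67231961, 230.44791634]), 'ee_rot': array([-2.61390194e-04,  1.78912680e-01,  9.83864528e-01, -8.80168411e-04]), 'wrist_force': array([-0.03270209,  0.11457518, -0.74731769]), 'moment': array([0.01417587, 0.0028295 , 0.01290703]), 'gripper_width': 0.9987957367375222}
```

View pics/scene0b.png

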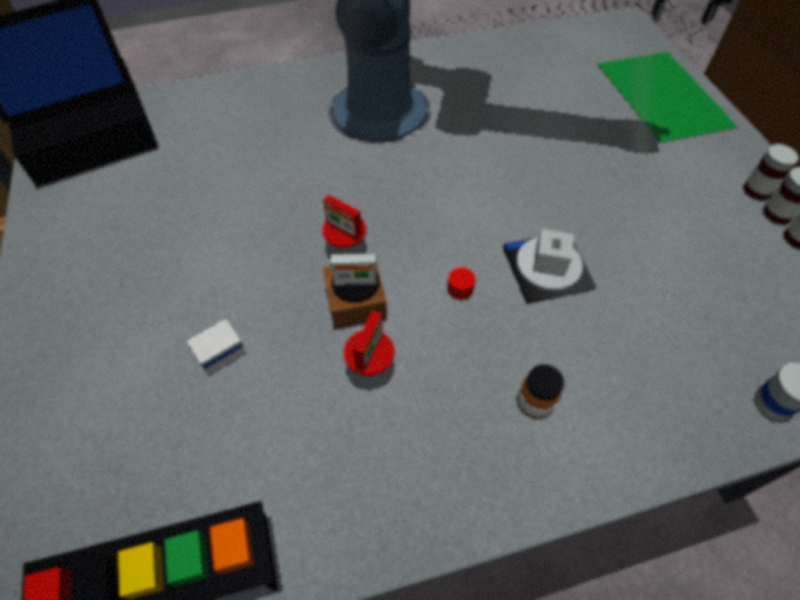

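View pics/top0b.png

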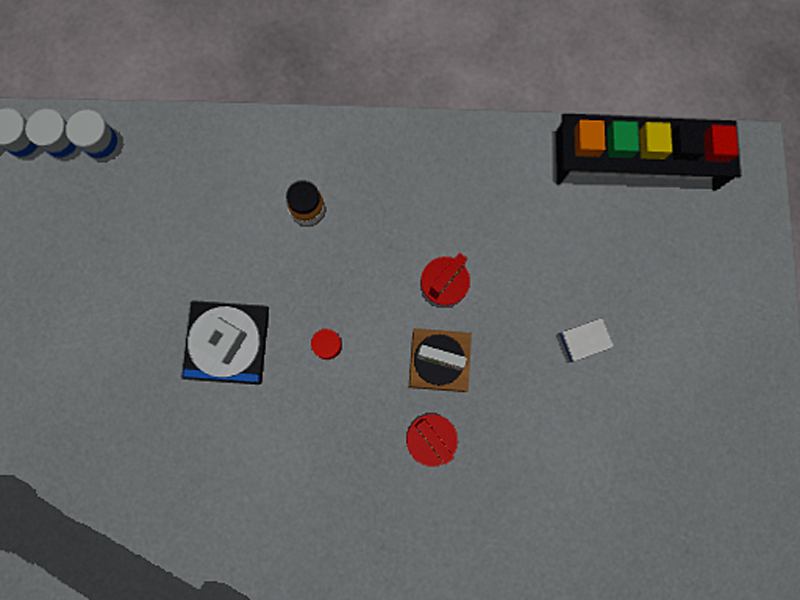

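Candidates (800x600 views): white-card sign with a black disc in the wooden block, scene (354,275) / top (441,358). Red signs at scene (343,222) and (369,345), top (432,440) and (445,280). The first fits: it has a white card and black disc and stands in the block, while the others are red. I'll confirm this in one enlarged crop, together with the hub.

Run:
```python
from h import *
t=cv2.imread('pics/top0.png'); s=cv2.imread('pics/scene0.png')
def crop(im,u,v,r=28): return cv2.resize(im[v-r:v+r,u-r:u+r],(300,300),interpolation=cv2.INTER_CUBIC)
m=np.vstack([np.hstack([crop(t,282,229),crop(t,144,219)]),np.hstack([crop(s,227,180),crop(s,352,168)])])
cv2.imwrite('pics/m1.png',m)
```

```text
(no output)
```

View pics/m1.png

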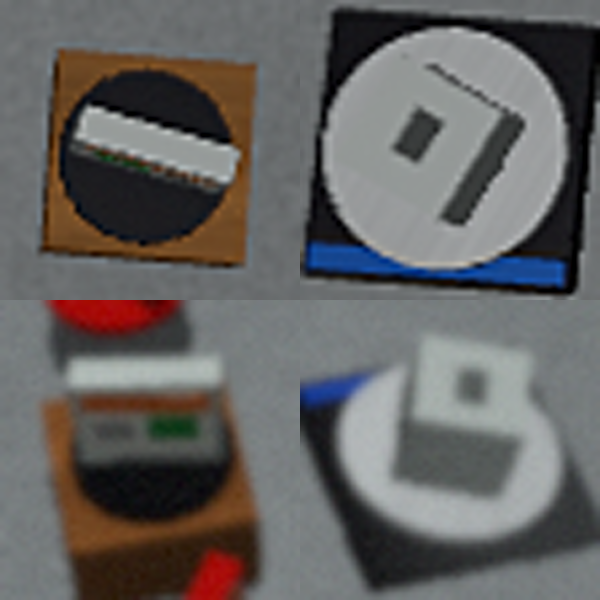

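Confirmed: the card is white with an orange band, on a black disc in the wooden block. In the top crop its card top is at about (160,144). The hole is at crop (418,133), and its long side leans along (-24,40) px. The blue stripe runs along the bottom edge.

Run:
```python
from h import *
im={'top':cv2.imread('pics/top0.png'),'scene':cv2.imread('pics/scene0.png')}
P={n:cam(n) for n in im}
def blob(n,u,v,f,seed,r=28):
    k=6; c=im[n][v-r:v+r,u-r:u+r]; c=cv2.resize(c,None,fx=k,fy=k,interpolation=cv2.INTER_CUBIC).astype(int)
    m=f(c).astype(np.uint8); 
    nl,l,st,ce=cv2.connectedComponentsWithStats(m,connectivity=4)
    sx,sy=[int((a+.0)*k) for a in seed]; i=l[sy,sx]
    if i==0: print('seed miss',n,c[sy,sx])
    cs,_=cv2.findContours((l==i).astype(np.uint8),cv2.RETR_EXTERNAL,cv2.CHAIN_APPROX_NONE)
    R=cv2.minAreaRect(cs[0]); box=(cv2.boxPoints(R)+.5)/k-.5+[u-r,v-r]
    return box,np.array(R[0])/k+[u-r,v-r]-.4
g=lambda c:c.mean(2); sat=lambda c:c.max(2)-c.min(2)
def longdir(p,box,z):
    W=np.array([plane(p,b,z) for b in box]); e1=W[1]-W[0];e2=W[2]-W[1]
    a,b=(e1,e2) if np.linalg.norm(e1)>np.linalg.norm(e2) else (e2,e1)
    return W.mean(0).round(1),np.linalg.norm(a).round(1),np.linalg.norm(b).round(1),np.degrees(np.arctan2(a[1],a[0]))%180
s=1/5.357
tb,tc=blob('top',282,229,lambda c:(g(c)>150)&(sat(c)<40),(160*s,144*s))
sb,sc=blob('scene',227,180,lambda c:(g(c)>165)&(sat(c)<40),(145*s,72*s))
print('card',tc,sc,two(P['top'],tc,P['scene'],sc)); 
for z in (110,115,120,123): print(z,longdir(P['top'],tb,z))
hb,hc=blob('top',144,219,lambda c:(g(c)<115),(118*s,133*s))
qb,qc=blob('scene',352,168,lambda c:(g(c)<150),(172*s,85*s))
print('hole',hc,qc,two(P['top'],hc,P['scene'],qc),longdir(P['top'],hb,72))
bb,bc=blob('top',144,219,lambda c:(c[...,0]-c[...,2]>60),(130*s,264*s)); print('stripe',longdir(P['top'],bb,14))
# discs: black disc and hub plate, block top
wb,wc=blob('top',282,229,lambda c:(c[...,2]-c[...,0]>30),(60*s,200*s));print('block',longdir(P['top'],wb,55),wb.round(1).tolist())
pb,pc=blob('top',144,219,lambda c:(g(c)>120)&(sat(c)<40),(50*s,200*s));print('hubplate',longdir(P['top'],pb,22))
for n,uv in (('jar',(302,197)),('tin',(326,343)),('carton',(587,339)),('redA',(445,280)),('redB',(432,440))):
    print(n,plane(P['top'],(uv[0]/1.5625,uv[1]/1.5625),{'jar':75,'tin':35,'carton':45}.get(n,50)).round(0))
```

```text
card [282.97477112 227.5422404 ] [225.50794881 165.05368703] (array([ 495.35186466, -169.65902687,  124.15245598]), np.float64(1.2606533517596379))
110 (array([ 496.8, -170.2,  110. ]), np.float64(69.6), np.float64(15.6), np.float64(74.98610719608902))
115 (array([ 496.4, -169.8,  115. ]), np.float64(69.2), np.float64(15.5), np.float64(74.986107196089))
120 (array([ 495.9, -169.3,  120. ]), np.float64(68.8), np.float64(15.4), np.float64(74.9861071960891))
123 (array([ 495.6, -169.1,  123. ]), np.float64(68.6), np.float64(15.4), np.float64(74.98610719608904))
hole [137.58787689 215.87692668] [355.60546519 155.70655848] (array([518.87908671, 177.81528093,  73.9468939 ]), np.float64(1.924128700830901)) (array([519.5, 179.3,  72. ]), np.float64(23.0), np.float64(15.6), np.float64(152.9930033846777))
seed miss top [166 176 179]
stripe (array([520.3, 179.2,  14. ]), np.float64(144.8), np.float64(143.8), np.float64(91.5327885068519))
block (array([ 496.2, -171.9,   55. ]), np.float64(94.7), np.float64(93.8), np.float64(87.30733472704115)) [[261.2, 247.6], [264.0, 209.5], [302.0, 212.3], [299.2, 250.3]]
hubplate (array([520. , 179.5,  22. ]), np.float64(115.5), np.float64(114.6), np.float64(91.5345459499205))
jar [749.  55.  75.]
tin [519.  10.  35.]
carton [ 535. -410.   45.]
redA [ 625. -179.   50.]
redB [ 371. -161.   50.]
```

```bash
cat >> h.py <<'E'
from scipy.spatial.transform import Rotation as Ro
def go(x,y,z,yang):
    """tool-frame shift (m) and rotvec to reach world TCP x,y,z (mm), tool down, jaw axis at yang deg"""
    st=manip.get_state(); q=st['ee_rot']; R=Ro.from_quat([q[1],q[2],q[3],q[0]])
    a=np.radians(yang); yv=np.array([np.cos(a),np.sin(a),0]); zv=np.array([0,0,-1.]); T=Ro.from_matrix(np.c_[np.cross(yv,zv),yv,zv])
    print('to',R.inv().apply(np.array([x,y,z])-st['ee_pos']).round(1)/1000,(R.inv()*T).as_rotvec().round(4)); show()
def show():
    st=manip.get_state(); q=st['ee_rot']; R=Ro.from_quat([q[1],q[2],q[3],q[0]]).as_matrix()
    print('t',round(st['time'],2),'p',st['ee_pos'].round(1),'yang',np.degrees(np.arctan2(R[1,1],R[0,1])).round(2),'tilt',np.degrees(np.arccos(-R[2,2])).round(2),'F',st['wrist_force'].round(1),'M',st['moment'].round(2),'g',round(st['gripper_width'],3),'j6',st['joint_pos'][5].round(2))
E
python3 - <<'E'
from h import *
im=cv2.imread('pics/top0.png').astype(int);p=cam('top')
m=(im[...,0]-im[...,2]>50)&(im[...,0]>90); y,x=np.nonzero(m[190:250,110:180]); pts=np.c_[x+110,y+190]
W=np.array([plane(p,(float(a),float(b)),14)[:2] for a,b in pts]).astype(np.float32)
R=cv2.minAreaRect(W); print(R,len(W)); b=cv2.boxPoints(R); print(b)
# column-wise lower edge of foot
go(495.5,-169.4,230,-15)
E
```

```text
((464.7183532714844, 183.0931396484375), (120.88719940185547, 11.85157585144043), 87.39545440673828) 166
[[456.05197 122.98126]
 [467.89133 122.44269]
 [473.38474 243.20502]
 [461.54538 243.74359]]
to [-0.5235 -0.5585  0.0014] [-1.6000e-03  1.2000e-03  1.4728e+00]
t 0.1 p [202.2 537.7 230.4] yang 69.39 tilt 0.11 F [-0.   0.1 -0.7] M [0.01 0.   0.01] g 0.999 j6 1.46
```

Emit:
{"name": "play_rows", "arguments": {
  "jaw": [0.65, 0.65, 0.65, 0.65, 0.65, 0.65, 0.65, 0.65, 0.65, 0.65],
  "xyz": [
    [-0.0262, -0.0279, 0],
    [-0.0524, -0.0559, 0],
    [-0.0785, -0.0838, 0],
    [-0.1047, -0.1117, 0],
    [-0.1309, -0.1396, 0],
    [-0.1571, -0.1676, 0],
    [-0.1832, -0.1955, 0],
    [-0.2094, -0.2234, 0],
    [-0.2356, -0.2513, 0],
    [-0.2618, -0.2793, 0]
  ],
  "angular": [
    [0, 0, 0.073],
    [0, 0, 0.147],
    [0, 0, 0.221],
    [0, 0, 0.295],
    [0, 0, 0.368],
    [0, 0, 0.442],
    [0, 0, 0.515],
    [0, 0, 0.589],
    [0, 0, 0.663],
    [0, 0, 0.736]
  ]
}}

```text
time: 1.1
ee_pos: [348.9, 182.5, 230.7]
ee_rot: [-0.0, 0.522, 0.853, -0.001]
wrist_force: [0.6, 0.5, -0.0]
gripper_width: 0.653
```

```bash
python3 -c "
from h import *
go(495.5,-169.4,230,-15)"
```

```text
to [-0.3801 -0.0295  0.0011] [-0.0014  0.0017  0.7341]
t 1.1 p [348.9 182.5 230.7] yang 27.06 tilt 0.12 F [ 0.6  0.5 -0. ] M [-0.03 -0.1  -0.03] g 0.653 j6 1.42
```

Emit:
{"name": "play_rows", "arguments": {
  "jaw": [0.65, 0.65, 0.65, 0.65, 0.65, 0.65, 0.65, 0.65, 0.65, 0.65],
  "xyz": [
    [-0.045, -0.0035, 0],
    [-0.09, -0.007, 0],
    [-0.135, -0.0105, 0],
    [-0.18, -0.014, 0],
    [-0.225, -0.0175, 0],
    [-0.27, -0.021, 0],
    [-0.315, -0.0245, 0],
    [-0.36, -0.028, 0],
    [-0.3801, -0.0295, 0.001],
    [-0.3801, -0.0295, 0.001]
  ],
  "angular": [
    [0, 0, 0.085],
    [0, 0, 0.17],
    [0, 0, 0.255],
    [0, 0, 0.34],
    [0, 0, 0.425],
    [0, 0, 0.51],
    [0, 0, 0.6],
    [0, 0, 0.68],
    [-0.0014, 0.0017, 0.7341],
    [-0.0014, 0.0017, 0.7341]
  ]
}}

```text
time: 2.1
ee_pos: [496.0, -172.0, 229.1]
ee_rot: [-0.0, 0.795, 0.607, -0.0]
wrist_force: [0.1, -0.3, 0.5]
gripper_width: 0.649
```

```bash
python3 -c "
from h import *
go(495.5,-169.4,83,-15)"
```

```text
to [ 0.0024 -0.0011  0.1461] [-0.0007  0.0003 -0.0041]
t 2.1 p [ 496.  -172.   229.1] yang -15.23 tilt 0.04 F [ 0.1 -0.3  0.5] M [0.04 0.02 0.06] g 0.649 j6 1.38
```

Emit:
{"name": "play_rows", "arguments": {
  "jaw": [0.65, 0.65, 0.65, 0.65, 0.65, 0.65, 0.65, 0.65, 0.65, 0.65],
  "xyz": [
    [0.0024, -0.001, 0],
    [0.0024, -0.001, 0.02],
    [0.0024, -0.001, 0.045],
    [0.0024, -0.001, 0.07],
    [0.0024, -0.001, 0.095],
    [0.0024, -0.001, 0.115],
    [0.0024, -0.001, 0.13],
    [0.0024, -0.001, 0.14],
    [0.0024, -0.001, 0.146],
    [0.0024, -0.001, 0.146]
  ],
  "angular": [
    [0, 0, -0.004],
    [0, 0, -0.004],
    [0, 0, -0.004],
    [0, 0, -0.004],
    [0, 0, -0.004],
    [0, 0, -0.004],
    [0, 0, -0.004],
    [0, 0, -0.004],
    [0, 0, -0.004],
    [0, 0, -0.004]
  ]
}}

```text
time: 3.1
ee_pos: [495.1, -168.6, 82.8]
ee_rot: [-0.001, 0.793, 0.609, -0.001]
wrist_force: [0.6, 0.6, 0.3]
gripper_width: 0.649
```

```bash
python3 -c "
from h import *
show()
im=manip.read_camera('scene'); cv2.imwrite('pics/g1.png',cv2.resize(im[110:230,150:310],(800,600),interpolation=cv2.INTER_CUBIC))"
```

```text
t 3.1 p [ 495.1 -168.6   82.8] yang -14.95 tilt 0.1 F [0.6 0.6 0.3] M [ 0.02  0.04 -0.01] g 0.649 j6 1.38
```

View pics/g1.png

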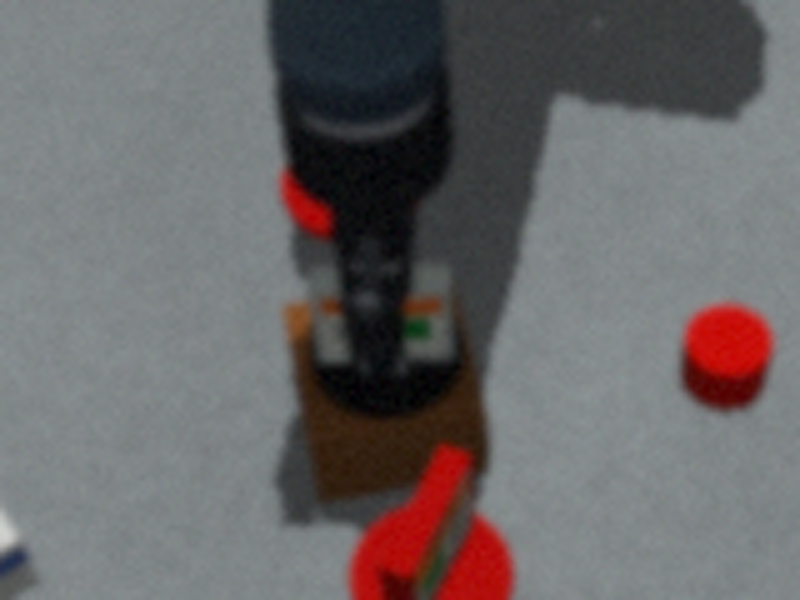

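The fingers straddle the card (finger at about (380,320), card from (315) to (460)), centred and clear of both red signs. Closing now.

Emit:
{"name": "play_rows", "arguments": {
  "jaw": [0.4, 0.2, 0, 0, 0, 0, 0, 0, 0, 0],
  "xyz": [
    [0, 0, 0],
    [0, 0, 0],
    [0, 0, 0],
    [0, 0, 0],
    [0, 0, 0],
    [0, 0, 0],
    [0, 0, 0],
    [0, 0, 0],
    [0, 0, 0],
    [0, 0, 0]
  ],
  "angular": [
    [0, 0, 0],
    [0, 0, 0],
    [0, 0, 0],
    [0, 0, 0],
    [0, 0, 0],
    [0, 0, 0],
    [0, 0, 0],
    [0, 0, 0],
    [0, 0, 0],
    [0, 0, 0]
  ],
  "force": 60
}}

```text
time: 4.15
ee_pos: [496.2, -169.4, 84.2]
ee_rot: [0.001, 0.793, 0.609, 0.0]
wrist_force: [-1.0, -0.4, 5.7]
gripper_width: 0.179
```

Emit:
{"name": "play_rows", "arguments": {
  "jaw": [0, 0, 0, 0, 0, 0, 0, 0, 0, 0],
  "xyz": [
    [0, 0, -0.008],
    [0, 0, -0.025],
    [0, 0, -0.045],
    [0, 0, -0.065],
    [0, 0, -0.085],
    [0, 0, -0.1],
    [0, 0, -0.11],
    [0, 0, -0.117],
    [0, 0, -0.117],
    [0, 0, -0.117]
  ],
  "angular": [
    [0, 0, 0],
    [0, 0, 0],
    [0, 0, 0],
    [0, 0, 0],
    [0, 0, 0],
    [0, 0, 0],
    [0, 0, 0],
    [0, 0, 0],
    [0, 0, 0],
    [0, 0, 0]
  ]
}}

```text
time: 5.15
ee_pos: [495.7, -169.1, 200.5]
ee_rot: [0.0, 0.793, 0.609, -0.0]
wrist_force: [-0.9, -0.3, -1.3]
gripper_width: 0.176
```

```bash
python3 -c "
from h import *
go(519,179.2,200,63)
im=manip.read_camera('scene'); cv2.imwrite('pics/g2.png',cv2.resize(im[80:230,140:340],(800,600),interpolation=cv2.INTER_CUBIC))"
```

```text
to [ 0.3425 -0.0675  0.0004] [-4.0000e-04  1.0000e-04 -1.3608e+00]
t 5.15 p [ 495.7 -169.1  200.5] yang -14.97 tilt 0.02 F [-0.9 -0.3 -1.3] M [ 0.03  0.01 -0.03] g 0.176 j6 1.38
```

View pics/g2.png

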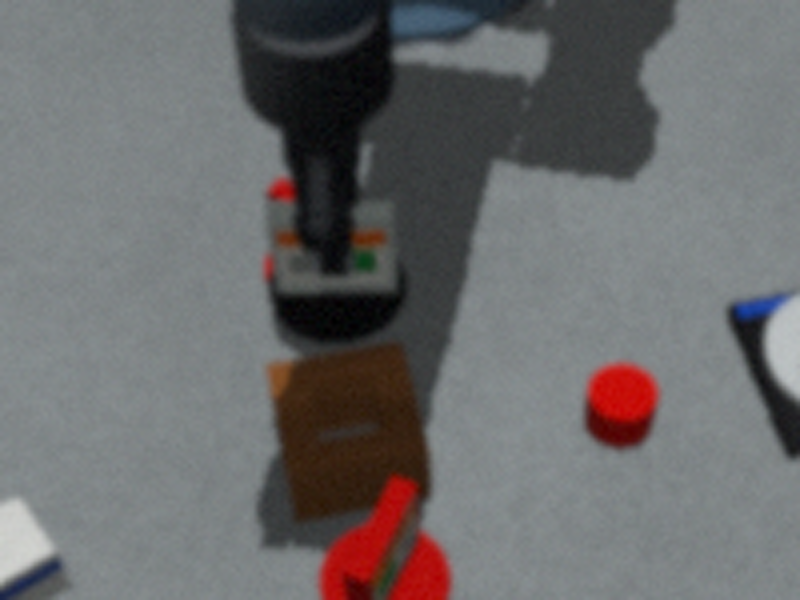

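Lifted cleanly: the disc is level at (340,300) and the block's hole is empty. Now moving over the hub.

Emit:
{"name": "play_rows", "arguments": {
  "jaw": [0, 0, 0, 0, 0, 0, 0, 0, 0, 0],
  "xyz": [
    [0.02, -0.004, 0],
    [0.055, -0.011, 0],
    [0.095, -0.0187, 0],
    [0.135, -0.0266, 0],
    [0.175, -0.0345, 0],
    [0.215, -0.0424, 0],
    [0.255, -0.0503, 0],
    [0.295, -0.058, 0],
    [0.325, -0.064, 0],
    [0.34, -0.067, 0]
  ],
  "angular": [
    [0, 0, -0.08],
    [0, 0, -0.22],
    [0, 0, -0.36],
    [0, 0, -0.5],
    [0, 0, -0.64],
    [0, 0, -0.78],
    [0, 0, -0.92],
    [0, 0, -1.06],
    [0, 0, -1.2],
    [0, 0, -1.34]
  ]
}}

```text
time: 6.2
ee_pos: [517.9, 179.4, 199.1]
ee_rot: [-0.001, 0.239, 0.971, -0.0]
wrist_force: [-0.5, -0.4, -2.3]
gripper_width: 0.179
```

```bash
python3 -c "
from h import *
go(519.7,179.2,165,63)"
```

```text
to [-0.0018  0.0007  0.0341] [-0.0008 -0.0024 -0.012 ]
t 6.2 p [517.9 179.4 199.1] yang 62.31 tilt 0.14 F [-0.5 -0.4 -2.3] M [-0.04 -0.    0.01] g 0.179 j6 0.7
```

Emit:
{"name": "play_rows", "arguments": {
  "jaw": [0, 0, 0, 0, 0, 0, 0, 0, 0, 0],
  "xyz": [
    [-0.0018, 0.0007, 0.005],
    [-0.0018, 0.0007, 0.012],
    [-0.0018, 0.0007, 0.02],
    [-0.0018, 0.0007, 0.028],
    [-0.0018, 0.0007, 0.034],
    [-0.0018, 0.0007, 0.037],
    [-0.0018, 0.0007, 0.039],
    [-0.0018, 0.0007, 0.039],
    [-0.0018, 0.0007, 0.039],
    [-0.0018, 0.0007, 0.039]
  ],
  "angular": [
    [0, 0, -0.012],
    [0, 0, -0.012],
    [0, 0, -0.012],
    [0, 0, -0.012],
    [0, 0, -0.012],
    [0, 0, -0.012],
    [0, 0, -0.012],
    [0, 0, -0.012],
    [0, 0, -0.012],
    [0, 0, -0.012]
  ]
}}

```text
time: 7.2
ee_pos: [520.0, 179.2, 160.6]
ee_rot: [-0.001, 0.233, 0.972, 0.0]
wrist_force: [-0.9, -0.5, -2.7]
gripper_width: 0.181
```

```bash
python3 -c "
from h import *
go(519.7,179.2,145,63)
for n,s in (('scene',(slice(80,230),slice(260,460))),('top',(slice(150,270),slice(70,230)))):
    im=manip.read_camera(n); show(); cv2.imwrite('pics/i_%s.png'%n,im)
    cv2.imwrite('pics/h_%s.png'%n,cv2.resize(im[s],(400,300),interpolation=cv2.INTER_CUBIC))
cv2.imwrite('pics/h2.png',np.vstack([cv2.resize(cv2.imread('pics/h_%s.png'%n),(400,300)) for n in ('scene','top')]))
"
```

```text
to [ 0.0002 -0.0002  0.0156] [-0.0002 -0.0017 -0.0001]
t 7.2 p [520.  179.2 160.6] yang 62.99 tilt 0.1 F [-0.9 -0.5 -2.7] M [ 0.05 -0.03 -0.02] g 0.181 j6 0.69
t 7.25 p [520.  179.2 160.5] yang 63.0 tilt 0.11 F [ 0.2  0.2 -1.5] M [-0.    0.02 -0.04] g 0.181 j6 0.69
t 7.3 p [519.9 179.2 160.5] yang 63.0 tilt 0.11 F [-1.4 -0.1 -2.3] M [-0.04  0.04  0.01] g 0.185 j6 0.69
```

View pics/h2.png

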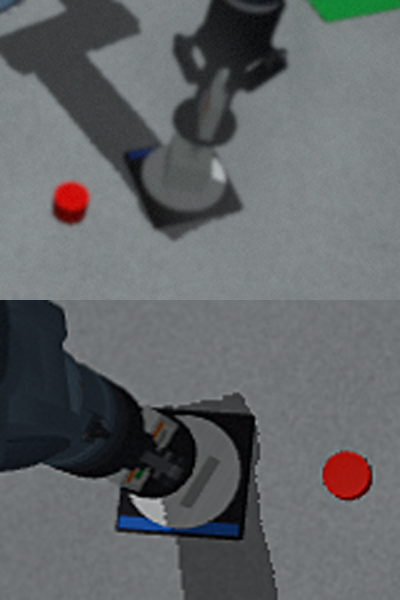

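The sign is held level over the hub, card along the hole's direction. Readings are steady. Descending gently to contact.

Emit:
{"name": "play_rows", "arguments": {
  "jaw": [0, 0, 0, 0, 0, 0, 0, 0, 0, 0],
  "xyz": [
    [0, 0, 0.003],
    [0, 0, 0.006],
    [0, 0, 0.009],
    [0, 0, 0.011],
    [0, 0, 0.012],
    [0, 0, 0.0128],
    [0, 0, 0.0136],
    [0, 0, 0.0144],
    [0, 0, 0.0152],
    [0, 0, 0.0152]
  ],
  "angular": [
    [0, 0, 0],
    [0, 0, 0],
    [0, 0, 0],
    [0, 0, 0],
    [0, 0, 0],
    [0, 0, 0],
    [0, 0, 0],
    [0, 0, 0],
    [0, 0, 0],
    [0, 0, 0]
  ]
}}

```text
time: 8.3
ee_pos: [520.1, 179.3, 145.7]
ee_rot: [-0.001, 0.233, 0.972, 0.0]
wrist_force: [-1.0, -1.0, 0.9]
gripper_width: 0.179
```

```bash
python3 -c "
from h import *
go(519.7,179.2,142,63)"
```

```text
to [ 0.0003 -0.0003  0.0037] [ 0.0001 -0.0013 -0.    ]
t 8.3 p [520.1 179.3 145.7] yang 63.0 tilt 0.08 F [-1.  -1.   0.9] M [ 0.01  0.21 -0.  ] g 0.179 j6 0.69
```

Emit:
{"name": "play_rows", "arguments": {
  "jaw": [0, 0, 0, 0, 0, 0, 0, 0, 0, 0],
  "xyz": [
    [0, 0, 0.0003],
    [0, 0, 0.0006],
    [0, 0, 0.0009],
    [0, 0, 0.0012],
    [0, 0, 0.0012],
    [0, 0, 0.0012],
    [0, 0, 0.0012],
    [0, 0, 0.0012],
    [0, 0, 0.0012],
    [0, 0, 0.0012]
  ],
  "angular": [
    [0, 0, 0],
    [0, 0, 0],
    [0, 0, 0],
    [0, 0, 0],
    [0, 0, 0],
    [0, 0, 0],
    [0, 0, 0],
    [0, 0, 0],
    [0, 0, 0],
    [0, 0, 0]
  ]
}}

```text
time: 9.3
ee_pos: [519.8, 179.3, 144.3]
ee_rot: [-0.001, 0.233, 0.972, 0.0]
wrist_force: [-1.3, 1.1, -3.0]
gripper_width: 0.18
```

```bash
python3 -c "
from h import *
go(519.7,179.2,142,63)"
```

```text
to [ 0.     -0.0001  0.0023] [-0.0004 -0.002  -0.    ]
t 9.3 p [519.8 179.3 144.3] yang 63.0 tilt 0.12 F [-1.3  1.1 -3. ] M [ 0.24  0.4  -0.03] g 0.18 j6 0.69
```

Emit:
{"name": "play_rows", "arguments": {
  "jaw": [0, 0, 0, 0, 0, 0, 0, 0, 0, 0],
  "xyz": [
    [0, 0, 0.0005],
    [0, 0, 0.001],
    [0, 0, 0.0014],
    [0, 0, 0.0018],
    [0, 0, 0.0022],
    [0, 0, 0.0025],
    [0, 0, 0.0025],
    [0, 0, 0.0025],
    [0, 0, 0.0025],
    [0, 0, 0.0025]
  ],
  "angular": [
    [0, 0, 0],
    [0, 0, 0],
    [0, 0, 0],
    [0, 0, 0],
    [0, 0, 0],
    [0, 0, 0],
    [0, 0, 0],
    [0, 0, 0],
    [0, 0, 0],
    [0, 0, 0]
  ]
}}

```text
time: 10.3
ee_pos: [519.9, 179.3, 143.1]
ee_rot: [-0.0, 0.233, 0.972, 0.0]
wrist_force: [-5.2, -0.7, 8.6]
gripper_width: 0.179
```

```bash
python3 -c "
from h import *
go(519.7,179.2,138,63)"
```

```text
to [ 0.0001 -0.0002  0.0051] [ 0.0004 -0.0011  0.0001]
t 10.3 p [519.9 179.3 143.1] yang 63.01 tilt 0.07 F [-5.2 -0.7  8.6] M [-0.01  1.19 -0.  ] g 0.179 j6 0.69
```

Emit:
{"name": "play_rows", "arguments": {
  "jaw": [0, 0, 0, 0, 0, 0, 0, 0, 0, 0],
  "xyz": [
    [0.0002, -0.0001, 0.0005],
    [0.0004, -0.0002, 0.001],
    [0.0006, -0.0003, 0.001],
    [0.0008, -0.0004, 0.001],
    [0.001, -0.0005, 0.001],
    [0.0011, -0.0006, 0.001],
    [0.0012, -0.0006, 0.001],
    [0.0013, -0.0007, 0.001],
    [0.0013, -0.0007, 0.001],
    [0.0013, -0.0007, 0.001]
  ],
  "angular": [
    [0, 0, 0],
    [0, 0, 0],
    [0, 0, 0],
    [0, 0, 0],
    [0, 0, 0],
    [0, 0, 0],
    [0, 0, 0],
    [0, 0, 0],
    [0, 0, 0],
    [0, 0, 0]
  ]
}}

```text
time: 11.3
ee_pos: [519.5, 179.4, 143.1]
ee_rot: [0.001, 0.233, 0.972, 0.001]
wrist_force: [-2.6, 0.4, 6.1]
gripper_width: 0.179
```

```bash
python3 -c "
from h import *
go(518.5,179.2,140,63)"
```

```text
to [ 0.0008 -0.0006  0.0031] [0.0017 0.0011 0.    ]
t 11.3 p [519.5 179.4 143.1] yang 63.0 tilt 0.12 F [-2.6  0.4  6.1] M [-0.04  0.59 -0.  ] g 0.179 j6 0.69
```

Emit:
{"name": "play_rows", "arguments": {
  "jaw": [0, 0, 0, 0, 0, 0, 0, 0, 0, 0],
  "xyz": [
    [0.0003, -0.0001, 0.001],
    [0.0006, -0.0003, 0.001],
    [0.0009, -0.0004, 0.001],
    [0.0012, -0.0006, 0.001],
    [0.0014, -0.0007, 0.001],
    [0.0016, -0.0008, 0.001],
    [0.0018, -0.0009, 0.001],
    [0.0018, -0.0009, 0.001],
    [0.0018, -0.0009, 0.001],
    [0.0018, -0.0009, 0.001]
  ],
  "angular": [
    [0, 0, 0],
    [0, 0, 0],
    [0, 0, 0],
    [0, 0, 0],
    [0, 0, 0],
    [0, 0, 0],
    [0, 0, 0],
    [0, 0, 0],
    [0, 0, 0],
    [0, 0, 0]
  ]
}}

```text
time: 12.3
ee_pos: [519.0, 179.4, 143.0]
ee_rot: [0.002, 0.234, 0.972, 0.001]
wrist_force: [-0.8, 0.5, 5.5]
gripper_width: 0.18
```

```bash
python3 -c "
from h import *
go(518.5,179.2,140,63)"
```

```text
to [ 0.0004 -0.0005  0.003 ] [ 0.0033  0.0041 -0.0002]
t 12.3 p [519.  179.4 143. ] yang 62.99 tilt 0.3 F [-0.8  0.5  5.5] M [-0.02  0.08 -0.01] g 0.18 j6 0.69
```

Emit:
{"name": "play_rows", "arguments": {
  "jaw": [0, 0, 0, 0, 0, 0, 0, 0, 0, 0],
  "xyz": [
    [0, 0, -0.001],
    [0, 0, -0.001],
    [0, 0, 0.0005],
    [0, 0, 0.0012],
    [0, 0, 0.0015],
    [0, 0, 0.0015],
    [0, 0, 0.0015],
    [0, 0, 0.0015],
    [0, 0, 0.0015],
    [0, 0, 0.0015]
  ],
  "angular": [
    [0.003, 0.004, 0],
    [0.003, 0.004, 0],
    [0.003, 0.004, 0],
    [0.003, 0.004, 0.03],
    [0.003, 0.004, 0.06],
    [0.003, 0.004, 0.03],
    [0.003, 0.004, 0],
    [0.003, 0.004, -0.04],
    [0.003, 0.004, -0.08],
    [0.003, 0.004, -0.08]
  ]
}}

```text
time: 13.3
ee_pos: [518.3, 179.2, 140.9]
ee_rot: [-0.001, 0.194, 0.981, -0.0]
wrist_force: [-1.5, -0.4, -2.5]
gripper_width: 0.179
```

```bash
python3 -c "
from h import *
go(519,179.2,140,63)"
```

```text
to [-0.0007  0.0003  0.0009] [-0.0012 -0.0011  0.0809]
t 13.3 p [518.3 179.2 140.9] yang 67.64 tilt 0.09 F [-1.5 -0.4 -2.5] M [-0.04  0.43  0.03] g 0.179 j6 0.61
```

It dropped past the step with no contact force. Continuing down.

Emit:
{"name": "play_rows", "arguments": {
  "jaw": [0, 0, 0, 0, 0, 0, 0, 0, 0, 0],
  "xyz": [
    [0, 0, 0.0005],
    [0, 0, 0.001],
    [0, 0, 0.0015],
    [0, 0, 0.002],
    [0, 0, 0.0025],
    [0, 0, 0.003],
    [0, 0, 0.0035],
    [0, 0, 0.004],
    [0, 0, 0.0045],
    [0, 0, 0.005]
  ],
  "angular": [
    [0, 0, 0],
    [0, 0, 0],
    [0, 0, 0],
    [0, 0, 0],
    [0, 0, 0],
    [0, 0, 0],
    [0, 0, 0],
    [0, 0, 0],
    [0, 0, 0],
    [0, 0, 0]
  ]
}}

```text
time: 14.3
ee_pos: [518.2, 179.2, 135.9]
ee_rot: [-0.001, 0.194, 0.981, -0.0]
wrist_force: [-2.4, 0.1, -1.2]
gripper_width: 0.177
```

```bash
python3 -c "
from h import *
go(519,179.2,125,66)"
```

```text
to [-0.0007  0.0003  0.0109] [-0.0012 -0.0012  0.0286]
t 14.3 p [518.2 179.2 135.9] yang 67.64 tilt 0.1 F [-2.4  0.1 -1.2] M [0.   0.44 0.  ] g 0.177 j6 0.61
```

Emit:
{"name": "play_rows", "arguments": {
  "jaw": [0, 0, 0, 0, 0, 0, 0, 0, 0, 0],
  "xyz": [
    [0, 0, 0.0015],
    [0, 0, 0.003],
    [0, 0, 0.0045],
    [0, 0, 0.006],
    [0, 0, 0.0075],
    [0, 0, 0.009],
    [0, 0, 0.0105],
    [0, 0, 0.012],
    [0, 0, 0.0135],
    [0, 0, 0.015]
  ],
  "angular": [
    [0, 0, 0],
    [0, 0, 0],
    [0, 0, 0],
    [0, 0, 0],
    [0, 0, 0],
    [0, 0, 0],
    [0, 0, 0],
    [0, 0, 0],
    [0, 0, 0],
    [0, 0, 0]
  ]
}}

```text
time: 15.3
ee_pos: [518.1, 179.2, 120.7]
ee_rot: [-0.001, 0.194, 0.981, -0.0]
wrist_force: [-3.2, -0.4, -0.5]
gripper_width: 0.179
```

```bash
python3 -c "
from h import *
go(519,179.2,103,66)"
```

```text
to [-0.0008  0.0004  0.0177] [-0.0012 -0.0013  0.0286]
t 15.3 p [518.1 179.2 120.7] yang 67.64 tilt 0.1 F [-3.2 -0.4 -0.5] M [0.03 0.53 0.01] g 0.179 j6 0.61
```

Emit:
{"name": "play_rows", "arguments": {
  "jaw": [0, 0, 0, 0, 0, 0, 0, 0, 0, 0],
  "xyz": [
    [0.0003, -0.0001, 0.002],
    [0.0003, -0.0001, 0.004],
    [0.0003, -0.0001, 0.006],
    [0.0003, -0.0001, 0.008],
    [0.0003, -0.0001, 0.01],
    [0.0003, -0.0001, 0.012],
    [0.0003, -0.0001, 0.0135],
    [0.0003, -0.0001, 0.015],
    [0.0003, -0.0001, 0.016],
    [0.0003, -0.0001, 0.017]
  ],
  "angular": [
    [0, 0, 0],
    [0, 0, 0],
    [0, 0, 0],
    [0, 0, 0],
    [0, 0, 0],
    [0, 0, 0],
    [0, 0, 0],
    [0, 0, 0],
    [0, 0, 0],
    [0, 0, 0]
  ]
}}

```text
time: 16.3
ee_pos: [517.9, 179.2, 103.7]
ee_rot: [-0.001, 0.194, 0.981, -0.0]
wrist_force: [0.0, -0.1, -0.5]
gripper_width: 0.18
```

```bash
python3 -c "
from h import *
go(518.2,179.2,100,67.6)"
```

```text
to [-0.0003  0.0001  0.0037] [-0.0011 -0.0011  0.0007]
t 16.3 p [517.9 179.2 103.7] yang 67.64 tilt 0.09 F [ 0.  -0.1 -0.5] M [ 0.01  0.14 -0.01] g 0.18 j6 0.61
```

Emit:
{"name": "play_rows", "arguments": {
  "jaw": [0, 0, 0, 0, 0, 0, 0, 0, 0, 0],
  "xyz": [
    [0, 0, 0.0005],
    [0, 0, 0.001],
    [0, 0, 0.0015],
    [0, 0, 0.002],
    [0, 0, 0.0025],
    [0, 0, 0.003],
    [0, 0, 0.0035],
    [0, 0, 0.004],
    [0, 0, 0.004],
    [0, 0, 0.004]
  ],
  "angular": [
    [0, 0, 0],
    [0, 0, 0],
    [0, 0, 0],
    [0, 0, 0],
    [0, 0, 0],
    [0, 0, 0],
    [0, 0, 0],
    [0, 0, 0],
    [0, 0, 0],
    [0, 0, 0]
  ]
}}

```text
time: 17.3
ee_pos: [517.9, 179.2, 101.1]
ee_rot: [-0.0, 0.194, 0.981, -0.0]
wrist_force: [-4.8, -1.6, 8.6]
gripper_width: 0.179
```

```bash
python3 -c "
from h import *
go(518.2,179.2,99,67.6)"
```

```text
to [-0.0002  0.0001  0.0021] [-0.0007 -0.0003  0.0007]
t 17.3 p [517.9 179.2 101.1] yang 67.64 tilt 0.04 F [-4.8 -1.6  8.6] M [-0.2   0.95 -0.06] g 0.179 j6 0.61
```

Home: it stopped at z=101.1 (expected about 101.2), with about 10 N. Now turning the sign with the hub by -70° in world axes (+1.226 rad about tool z), in two halves.

Emit:
{"name": "play_rows", "arguments": {
  "jaw": [0, 0, 0, 0, 0, 0, 0, 0, 0, 0],
  "xyz": [
    [0.0002, -0.0001, 0.0002],
    [0.0002, -0.0001, 0.0002],
    [0.0002, -0.0001, 0.0002],
    [0.0002, -0.0001, 0.0002],
    [0.0002, -0.0001, 0.0002],
    [0.0002, -0.0001, 0.0002],
    [0.0002, -0.0001, 0.0002],
    [0.0002, -0.0001, 0.0002],
    [0.0002, -0.0001, 0.0002],
    [0.0002, -0.0001, 0.0002]
  ],
  "angular": [
    [0, 0, 0.03],
    [0, 0, 0.09],
    [0, 0, 0.16],
    [0, 0, 0.23],
    [0, 0, 0.3],
    [0, 0, 0.37],
    [0, 0, 0.44],
    [0, 0, 0.51],
    [0, 0, 0.57],
    [0, 0, 0.6]
  ]
}}

```text
time: 18.3
ee_pos: [518.1, 179.5, 101.2]
ee_rot: [0.0, 0.476, 0.88, 0.0]
wrist_force: [-0.8, 1.0, 0.8]
gripper_width: 0.176
```

```bash
python3 -c "
from h import *
go(517.9,179.2,101,-2.6)"
```

```text
to [-0.0002 -0.0003  0.0002] [ 2.00e-04 -1.00e-04  6.25e-01]
t 18.3 p [518.1 179.5 101.2] yang 33.21 tilt 0.01 F [-0.8  1.   0.8] M [0.16 0.18 0.19] g 0.176 j6 1.21
```

Emit:
{"name": "play_rows", "arguments": {
  "jaw": [0, 0, 0, 0, 0, 0, 0, 0, 0, 0],
  "xyz": [
    [0, 0, 0.0002],
    [0, 0, 0.0002],
    [0, 0, 0.0002],
    [0, 0, 0.0002],
    [0, 0, 0.0002],
    [0, 0, 0.0002],
    [0, 0, 0.0002],
    [0, 0, 0.0002],
    [0, 0, 0.0002],
    [0, 0, 0.0002]
  ],
  "angular": [
    [0, 0, 0.04],
    [0, 0, 0.11],
    [0, 0, 0.18],
    [0, 0, 0.26],
    [0, 0, 0.34],
    [0, 0, 0.42],
    [0, 0, 0.5],
    [0, 0, 0.57],
    [0, 0, 0.615],
    [0, 0, 0.625]
  ]
}}

```text
time: 19.3
ee_pos: [518.5, 179.6, 101.2]
ee_rot: [0.0, 0.723, 0.691, 0.0]
wrist_force: [0.1, 0.7, 0.4]
gripper_width: 0.182
```

```bash
python3 -c "
from h import *
go(518,179.2,101,-2.6)
im=manip.read_camera('scene'); show()
cv2.imwrite('pics/r1.png',cv2.resize(im[80:230,260:460],(800,600),interpolation=cv2.INTER_CUBIC))"
```

```text
to [-0.0004 -0.0004  0.0002] [ 0.001  -0.0004  0.    ]
t 19.3 p [518.5 179.6 101.2] yang -2.6 tilt 0.06 F [0.1 0.7 0.4] M [0.07 0.15 0.16] g 0.182 j6 1.83
t 19.35 p [518.4 179.6 101.2] yang -2.59 tilt 0.06 F [-1.2  0.5  0.4] M [0.08 0.11 0.12] g 0.179 j6 1.83
```

View pics/r1.png

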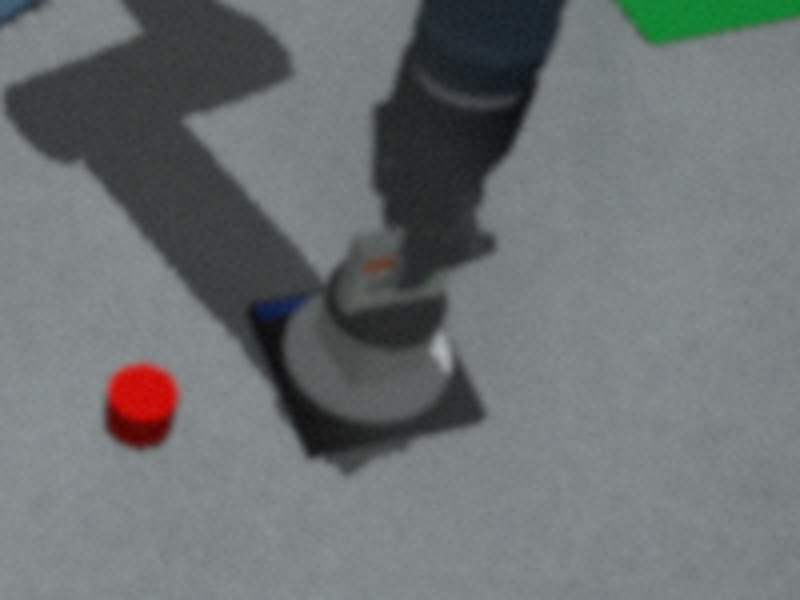

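The disc (390,310) lies flat on the hub block, with the card parallel to the stripe edge. Releasing, then rising.

Emit:
{"name": "play_rows", "arguments": {
  "jaw": [0.22, 0.26, 0.3, 0.4, 0.5, 0.6, 0.6, 0.6, 0.6, 0.6],
  "xyz": [
    [0, 0, 0],
    [0, 0, 0],
    [0, 0, 0],
    [0, 0, 0],
    [0, 0, 0],
    [0, 0, 0],
    [0, 0, 0],
    [0, 0, 0],
    [0, 0, 0],
    [0, 0, 0]
  ],
  "angular": [
    [0, 0, 0],
    [0, 0, 0],
    [0, 0, 0],
    [0, 0, 0],
    [0, 0, 0],
    [0, 0, 0],
    [0, 0, 0],
    [0, 0, 0],
    [0, 0, 0],
    [0, 0, 0]
  ]
}}

```text
time: 20.35
ee_pos: [518.4, 179.6, 101.2]
ee_rot: [0.0, 0.723, 0.691, 0.0]
wrist_force: [-0.0, -1.2, -0.1]
gripper_width: 0.601
```

Emit:
{"name": "play_rows", "arguments": {
  "jaw": [0.6, 0.6, 0.6, 0.6, 0.6, 0.6, 0.6, 0.6, 0.6, 0.6],
  "xyz": [
    [0, 0, -0.01],
    [0, 0, -0.03],
    [0, 0, -0.05],
    [0, 0, -0.07],
    [0, 0, -0.09],
    [0, 0, -0.12],
    [-0.03, 0, -0.14],
    [-0.07, 0, -0.14],
    [-0.11, 0, -0.14],
    [-0.15, 0, -0.14]
  ],
  "angular": [
    [0, 0, 0],
    [0, 0, 0],
    [0, 0, 0],
    [0, 0, 0],
    [0, 0, 0],
    [0, 0, 0],
    [0, 0, 0],
    [0, 0, 0],
    [0, 0, 0],
    [0, 0, 0]
  ]
}}

```text
time: 21.35
ee_pos: [511.6, 28.5, 242.3]
ee_rot: [0.001, 0.723, 0.691, 0.001]
wrist_force: [0.6, -0.1, -0.3]
gripper_width: 0.603
```

```bash
python3 -c "
from h import *
show()
a=manip.read_camera('top'); b=manip.read_camera('scene'); cv2.imwrite('pics/ft.png',a); cv2.imwrite('pics/fs.png',b)
cv2.imwrite('pics/f2.png',np.vstack([cv2.resize(a[180:255,100:200],(400,300),interpolation=cv2.INTER_CUBIC),cv2.resize(b[115:205,300:420],(400,300),interpolation=cv2.INTER_CUBIC)]))"
```

```text
t 21.35 p [511.6  28.5 242.3] yang -2.54 tilt 0.15 F [ 0.6 -0.1 -0.3] M [-0.02  0.05  0.03] g 0.603 j6 1.55
```

View pics/f2.png

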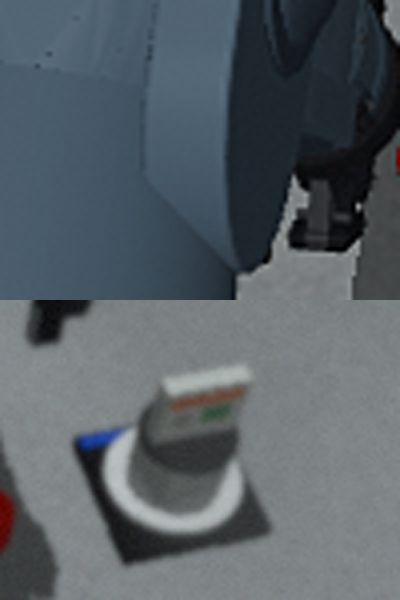

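The scene view shows the sign standing upright on the hub, with the card along the stripe. The arm blocks the top view, so I'll move it aside and measure.

Emit:
{"name": "play_rows", "arguments": {
  "jaw": [0.6, 0.6, 0.6, 0.6, 0.6, 0.6, 0.6, 0.6, 0.6, 0.6],
  "xyz": [
    [-0.03, 0, 0],
    [-0.07, 0, 0],
    [-0.11, 0, 0],
    [-0.15, 0, 0],
    [-0.19, 0, 0],
    [-0.23, 0, 0],
    [-0.27, 0, 0],
    [-0.3, 0, 0],
    [-0.32, 0, 0],
    [-0.32, 0, 0]
  ],
  "angular": [
    [0, 0, 0],
    [0, 0, 0],
    [0, 0, 0],
    [0, 0, 0],
    [0, 0, 0],
    [0, 0, 0],
    [0, 0, 0],
    [0, 0, 0],
    [0, 0, 0],
    [0, 0, 0]
  ]
}}

```text
time: 22.45
ee_pos: [495.4, -295.5, 242.6]
ee_rot: [0.001, 0.726, 0.688, 0.0]
wrist_force: [-0.4, -0.8, -0.1]
gripper_width: 0.598
```

Run:
```python
from h import *
a=manip.read_camera('top'); p=cam('top'); show(); cv2.imwrite('pics/ft2.png',a)
im=a[180:255,100:200]; k=6; c=cv2.resize(im,None,fx=k,fy=k,interpolation=cv2.INTER_CUBIC).astype(int)
def rect(m,z):
    l,lab,st,_=cv2.connectedComponentsWithStats(m.astype(np.uint8)); 
    for i in sorted(range(1,l),key=lambda i:-st[i,4])[:3]:
        y,x=np.nonzero(lab==i); W=np.array([plane(p,(u,v),z)[:2] for u,v in np.c_[(x+.5)/k-.5+100,(y+.5)/k-.5+180][::5]]).astype(np.float32)
        print(z,st[i,4],cv2.minAreaRect(W))
rect((c.mean(2)>150)&(c.max(2)-c.min(2)<40),140)
rect(c[...,0]-c[...,2]>55,14)
o=cv2.imread('pics/top0.png'); d=cv2.absdiff(o,a).max(2)
for n,(u,v) in {'jar':(195,128),'tin':(209,220),'carton':(375,217)}.items(): print(n,(d[v-25:v+25,u-25:u+25]>40).sum())
cv2.imwrite('pics/f3.png',np.vstack([cv2.resize(c.astype(np.uint8).clip(0,255),(400,300)),cv2.resize(a,(400,300))]))
```

```text
t 22.5 p [ 495.5 -293.9  242.6] yang -2.97 tilt 0.13 F [ 0.5  0.4 -0.5] M [0.04 0.01 0.03] g 0.6 j6 0.98
140 19760 ((505.58221435546875, 146.49774169921875), (94.01239776611328, 101.4869384765625), 65.0309829711914)
140 6908 ((519.5900268554688, 179.0575408935547), (69.7822494506836, 15.436789512634277), 88.0930404663086)
140 117 ((544.7664794921875, 84.51490783691406), (20.67403221130371, 1.13621187210083), 3.235107898712158)
14 6694 ((464.7359619140625, 182.26490783691406), (123.64265441894531, 13.507798194885254), 87.57595825195312)
jar 0
tin 0
carton 2390
```

View pics/f3.png

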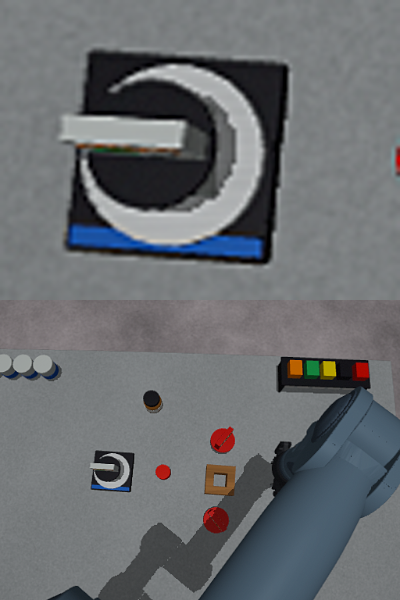

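The card is at 88.1° and the stripe at 87.6°. The card centre is (519.6,179.1), against (520,179.5) for the hub centre. The carton pixels differ only because the arm hangs over it, at z=242. Handing in.

```bash
python3 -c "
from h import *
print(manip.hand_in())"
```

```text
the job is handed in; nothing more can be done
None
```

I lifted the white sign from its block and fitted its post into the turntable hole. I then turned it with the hub until the card was parallel to the blue stripe, let go and handed the job in at 22.5 s. No verdict was given.

**Fit:** The post first caught about 3 mm in, at the stepped foot. It dropped in after a small sideways correction and a gentle turn back and forth. The wrist force stayed at about 11 N or less at every reading, but I only read it at the end of each 1 s move. The sign stopped at a tool height of 101.1 mm, against about 101.2 mm expected from the grasp height.

**Last checks (top camera):**
- **Card angle:** 88.1°, against 87.6° for the stripe, so about 0.01 rad off with 0.12 rad allowed.
- **Position:** card centre about 0.6 mm from the hub centre. This takes the card top at its fully-home height, so it agrees with the fit but does not prove it.
- **Jar and tin:** unchanged in the picture.
- **Carton:** hidden by the arm in the last top view, so I could not check it. The fingers stayed about 240 mm up there and never came near it.

The only disagreement was in locating the hole. The first estimates differed by about 1.5 mm, and the tool position at full depth was about 2 mm from them in x, within the calibration error.

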